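# Scrape the mortar chips off a sign back

### The job

Take up the scraper block and wipe all six loose mortar chips off the back of the sign into the tray at its end: the chips are to be moved by the block, not by the gripper, and none may land on the bench. Work round the two fixing studs without knocking them, and leave the tray and the painter's other things where they are. When the sign is clear, stand the scraper block back upright in the middle of its plywood offcut and let go.

Things in the scene. Friction and masses are not known exactly. Their poses are not given: they have to be found in the camera images.
- pan: Back of an aluminium sign lying face down, held fast in a timber cradle: a shallow channel along its y. Origin on the bench under its middle, x across, z up. Sheet 350 mm long (y -175 to 175), its top face 46 mm above the bench; along both long sides a folded return, 3 mm thick, inner faces at x = -88 and 88, top 62 mm above the bench. Both short ends are open, no lip.
- pan_sheet (a point): Centre of the sheet's upper face, axes as the pan's. The cradle below: two timber bearers at the pan's y = -105 and 105, 250 mm across, 45 mm wide, 42 mm high, with cleats outside the returns (x from 92 to 122 mm either side, tops 60 mm above the bench).
- stud_a: Threaded fixing stud of the sign, on the pan's centre line at its y = +95 mm: a welded foot 16 mm across and 5 mm high, then an 8 mm stud that ends 30 mm above the sheet. Origin at its foot, on the sheet.
- stud_b: The same at the pan's y = -95 mm.
- tray: Open steel tray, 220 mm (its x, across the pan) by 210 mm (its y, along the pan), 34 mm high, walls 3 mm, 0.9 kg, loose on the bench. Origin under its centre. It stands at one of the pan's two ends, its nearer wall tucked about 12 mm under the end of the sheet, so that what goes over that end drops into it.
- offcut: Piece of plywood, 130 x 120 mm (x, y), 6 mm thick, fixed, on the bench beyond the other end of the pan, where the scraper stands. Origin under its centre.
- scraper: Scraper block, 60 mm high, about 0.1 kg, standing upright: a rubber shoe 64 mm long (its y), 28 mm thick (its x) and 12 mm high, carrying a wooden grip 60 mm long, 26 mm thick, up to 60 mm high. Origin at the centre of its underside; its z axis points up the grip. Either long face can push. Grip it across its x.
- chip1: Loose flat chip of old mortar, about 30 x 24 x 9 mm (x, y, z), 11 to 13 g, lying flat on the sheet of the pan. Origin at its centre.
- chip2: Loose flat chip of old mortar, about 26 x 24 x 8 mm (x, y, z), 11 to 13 g, lying flat on the sheet of the pan. Origin at its centre.
- chip3: Loose flat chip of old mortar, about 32 x 22 x 10 mm (x, y, z), 11 to 13 g, lying flat on the sheet of the pan. Origin at its centre.
- chip4: Loose flat chip of old mortar, about 27 x 21 x 8 mm (x, y, z), 11 to 13 g, lying flat on the sheet of the pan. Origin at its centre.
- chip5: Loose flat chip of old mortar, about 29 x 25 x 10 mm (x, y, z), 11 to 13 g, lying flat on the sheet of the pan. Origin at its centre.
- chip6: Loose flat chip of old mortar, about 31 x 20 x 9 mm (x, y, z), 11 to 13 g, lying flat on the sheet of the pan. Origin at its centre.
- brush_jar: Bystander: glass jar 68 mm across and 100 mm high with brushes standing in it up to about 200 mm. Origin under its centre.
- paint_tin: Bystander: closed paint tin, 79 mm across, 88 mm high. Origin under its centre.
- paint_cup: Bystander: white cup of paint, 75 mm across, 90 mm high, with a stick in it up to 140 mm. Origin under its centre.
- block_a: Bystander: paint-smeared timber block 45 x 105 x 42 mm (x, y, z). Origin under its centre.
- block_b: Bystander: dark paint-smeared timber block 50 x 95 x 36 mm (x, y, z). Origin under its centre.
- spirit_bottle: Bystander: amber bottle, 60 mm across, 165 mm high. Origin under its centre.
Mind the look-alikes: they are no part of the job. Several things look just like the offcut: the one meant starts farthest from the robot's base.

How it is judged:
By the outcome, as a careful person would: the job done as asked, in the order asked, and still so for the second after the job is handed in, with the robot touching nothing.
It also fails if it takes over 72 s, if anything falls off the work surface, if the arm or the gripper's body presses on something with over 40 N, if the wrist force passes 120 N, or if a joint passes its speed limit or range.

### The arm

A 7-joint arm with a two-finger parallel gripper is mounted at the origin on the work surface. World frame = base frame: x ahead of the robot, y to its left, z up, the work surface at z = 0. Lengths are in m, angles in rad, forces in N, time in s.
With the tool pointing down it reaches from about 0.425 to 0.825 m from the base axis. Payload 3.6 kg.
Tool frame: the origin (TCP) lies where the fingers leave the gripper's body, on its centre line; the fingertips stand 73 mm ahead of it and the grasp point (between the pads) lies 54 mm ahead of it; z points along the fingers, y is the line along which they close (so a half turn about z gives the same grasp; the last joint's range is limited). The gripper opens to 85 mm and grips with 20 to 120 N. Pads are 22 mm wide; open, the fingers measure 114 mm over their backs; the gripper's body (76 mm by 85 mm) begins 54 mm behind the grasp point. The pads swing forward as they close: fully open they stand 13 mm farther back than shut.
Start: joints at [1.313, 0.615, -0.013, 1.423, 0.008, 1.103, -0.04], TCP at [0.149, -0.633, 0.304] pointing down, gripper open.
Joint ranges: [-3.12, 3.12], [-0.3, 2.06], [-1.34, 1.32], [0.26, 2.42], [-1.36, 4.5], [0.01, 1.98], [-2.84, 2.84]. Speed limits (rad/s): [2.79, 2.79, 3.14, 3.14, 3.14, 3.14, 3.14].

### API

Orientations are given as a unit quaternion [x, y, z, w].
In Python, from station import arm, snapshot, camera_info, ticket gives the robot as it stands. Calls block until the motion is done:
- arm.movep(position, orientation): joint-space move of the TCP to a pose.
- arm.line_to(position, velocity=0.15, ori=None): straight line of the TCP; ori=None keeps the orientation; velocity is the mean speed in m/s.
- arm.move_j(angles): joint-space move.
- arm.move_gripper(opening, effort=None): opening from 0.0 (shut) to 1.0 (fully open); effort is the grip in N (None keeps the last); returns when the fingers have stopped.
- arm.pause(seconds).
- arm.ik(position, orientation): joint angles nearest the present ones, or None.
- snapshot(name): name is "scene" or "top" or "wrist"; returns the picture (480x640x3 uint8, blue, green, red); there is no depth.
- camera_info(name): a dict with "fx", "fy", "cx", "cy" (pixels), "R" (3x3) and "t" (3): a world point X has camera coordinates R X + t; the wrist camera has in their place "T_tool_cam" (4x4, takes a point from camera to tool coordinates, whose origin is the TCP and whose axes are the flange's). Camera axes: x right, y down, z forward; pixel columns grow to the right and rows downward; lengths in m; the calibration is good to about 2 mm. The wrist camera is an equidistant fisheye: a pixel r from the principal point sees the ray r / f radians off the axis. A picture is of the moment at which its call begins: read the wrist's pose just before it. camera_info takes no time and is no camera call.
A pose or a line that the arm cannot do raises arm.MotionError and nothing moves.
- ticket.finish_job(): hands the job in; it is judged then, once.
Readings, each from a call of its own:
- arm.read_time(): time.
- arm.read_joint_positions(): joint angles.
- arm.read_dq(): joint speeds.
- arm.read_effort(): joint torques, N m.
- arm.read_tool_pos(): TCP position.
- arm.read_eef_rot(): TCP orientation.
- arm.read_ft_force(): force on the tool from outside, world axes, zero at the start.
- arm.read_wrist_torque(): the same for the moment, N m.
- arm.read_opening(): opening from 0.0 (shut) to 1.0 (fully open).
- arm.read_finger_force(): force on a finger pad.
Only numpy, scipy, OpenCV 4.12 (cv2) and the standard library are available. Lean on these libraries where they do the work, as an engineer would, in place of code of your own. Each camera call takes 0.05 s, during which the arm holds its last target. There are 200 camera calls.

## Working session

There is one attempt and no reset: what is moved stays moved. The work goes in short steps, each a Python script; the robot and the scene stay as the last script left them, time stands still between calls to the robot, and variables do not carry over. Pictures are saved under pics/ and viewed, at most 10 in all, crops included, and the job is handed in when it is done.

```bash
ls; mkdir -p pics; python3 - <<'E'
from station import arm, snapshot, camera_info
import cv2
for n in ("scene","top"):
    cv2.imwrite(f"pics/{n}0.png",snapshot(n)); print(n,camera_info(n))
print(arm.read_tool_pos(),arm.read_eef_rot(),arm.read_time())
E
```

```text
pics
scene {'fx': 545.935998178117, 'fy': 545.935998178117, 'cx': 320.90411292075515, 'cy': 239.35598036458302, 'R': array([[ 0.69980386,  0.71421365, -0.01316892],
       [ 0.61423921, -0.61105319, -0.49932373],
       [-0.36467073,  0.34133981, -0.86631541]]), 't': array([-0.38618889, -0.27891767,  1.37572017])}
top {'fx': 527.1246772523001, 'fy': 527.1246772523001, 'cx': 315.1727100820095, 'cy': 236.90047178989232, 'R': array([[ 0.00965322, -0.99993102,  0.00669107],
       [-0.98541895, -0.01064942, -0.16981192],
       [ 0.16987147, -0.00495427, -0.98545377]]), 't': array([0.01878025, 0.54224489, 1.07867622])}
[ 0.14860398 -0.63224082  0.30284366] [ 9.93341108e-01  1.15204293e-01 -1.47798501e-04 -1.17971685e-03] 0.1
```

View pics/top0.png

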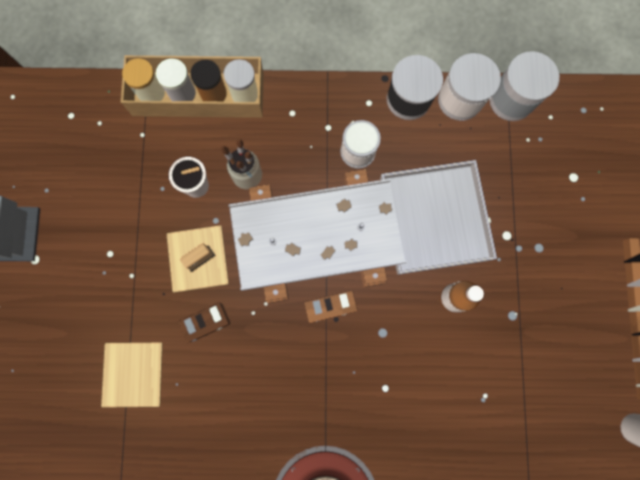

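View pics/scene0.png

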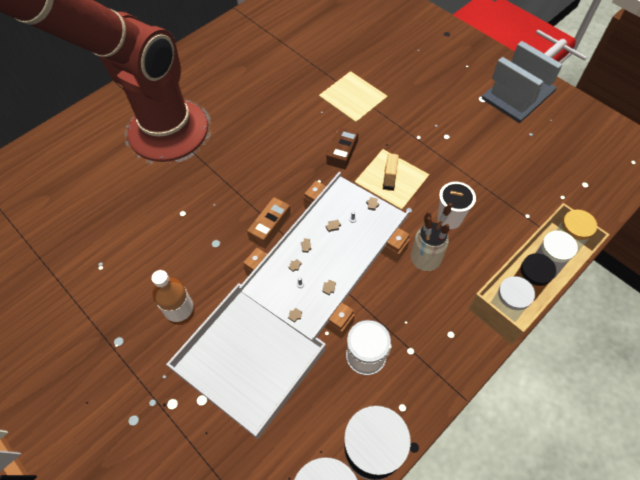

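The top view shows two offcut look-alikes. The one at (197,258) has the scraper on it and lies beyond the pan end opposite the tray, farther from the base. The other, at (132,375), is empty and nearer the base. The one at (197,258) fits the description. The six chips are at (344,206), (385,208), (246,239), (293,249), (328,253) and (351,244), and the studs at (273,241) and (361,227). The tray is at the right-hand end. I'll confirm this in an enlarged crop.

```bash
cat > h.py <<'E'
import numpy as np, cv2
from station import arm, snapshot, camera_info
def ray(n,u,v,z):
    c=camera_info(n); R=c["R"];t=c["t"]
    d=R.T@np.array([(u-c["cx"])/c["fx"],(v-c["cy"])/c["fy"],1]); o=-R.T@t
    return (o+d*(z-o[2])/d[2])[:2]
def proj(n,X):
    c=camera_info(n); p=c["R"]@np.asarray(X)+c["t"]
    return np.array([c["fx"]*p[0]/p[2]+c["cx"],c["fy"]*p[1]/p[2]+c["cy"]])
E
python3 - <<'E'
import cv2
from h import *
im=cv2.imread("pics/top0.png")
c=cv2.resize(im[170:320,155:255],None,fx=4,fy=4,interpolation=cv2.INTER_CUBIC)
cv2.imwrite("pics/cropL.png",c)
c=cv2.resize(im[155:300,220:420],None,fx=4,fy=4,interpolation=cv2.INTER_CUBIC)
cv2.imwrite("pics/cropP.png",c)
E
```

```text
(no output)
```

View pics/cropL.png

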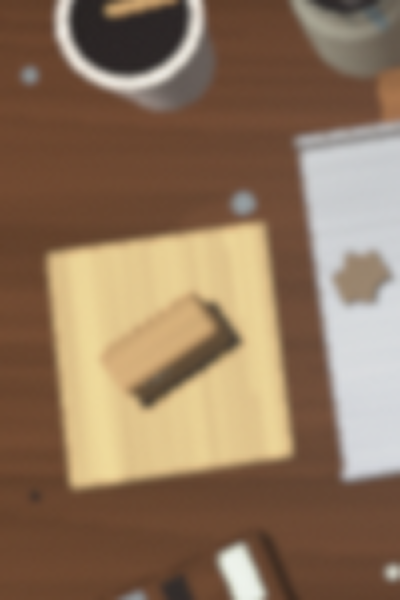

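View pics/cropP.png

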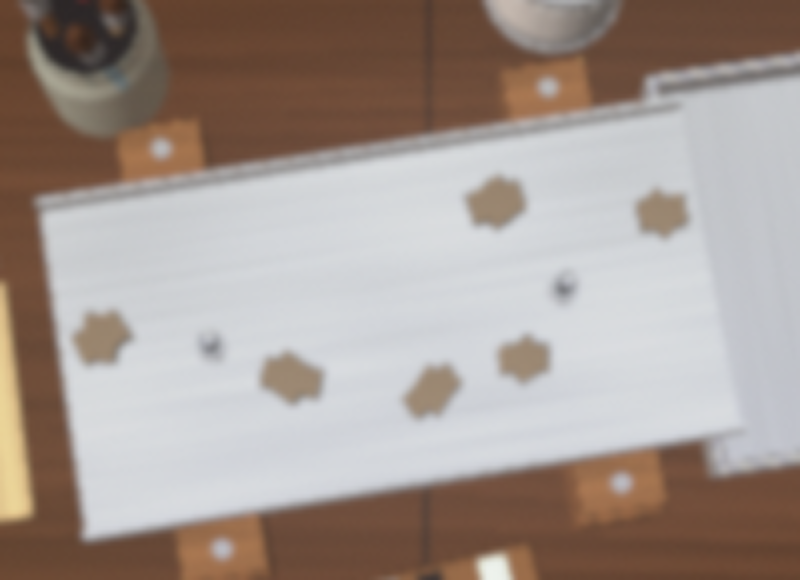

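The crop confirms it: the scraper stands on the (197,258) offcut, skewed, with the grip top centred at about crop (158,340) and the shoe's dark side at (148,408)–(242,340). The pan crop shows the six chips, two studs and the sheet's end edges clearly. Next I'll turn these into positions.

```bash
python3 - <<'E'
from h import *
np.set_printoptions(precision=4,suppress=True)
L=lambda x,y,z:ray("top",x/4-.375+155,y/4-.375+170,z)
P=lambda x,y,z:ray("top",x/4-.375+220,y/4-.375+155,z)
oc=np.array([L(*p,.006) for p in [(46,253),(265,222),(294,455),(70,490)]])
print("offcut",oc.mean(0),oc, [np.linalg.norm(oc[i]-oc[i-1]) for i in range(4)])
st=np.array([L(*p,.066) for p in [(100,360),(192,292),(218,330),(132,390)]]); print("scr top",st.mean(0),st)
sb=np.array([L(*p,.006) for p in [(242,340),(148,408)]]); d=sb[1]-sb[0]; print("shoe",sb,np.linalg.norm(d),np.degrees(np.arctan2(d[1],d[0])))
cs=np.array([P(*p,.062) for p in [(38,199),(85,540),(742,430),(683,103)]])
print("pan",cs.mean(0),cs,[np.linalg.norm(cs[i]-cs[i-1]) for i in range(4)])
u=(cs[2]+cs[3]-cs[0]-cs[1]); u/=np.linalg.norm(u); v=np.array([-u[1],u[0]])
m=cs.mean(0); print("u",u,np.degrees(np.arctan2(u[1],u[0])))
for n,p,z in [("ch",(495,202),.051),("ch",(662,213),.051),("ch",(102,337),.051),("ch",(292,377),.051),("ch",(432,390),.051),("ch",(525,358),.051),("studL tip",(209,338),.076),("studL foot",(211,350),.048),("studR tip",(566,279),.076),("studR foot",(566,294),.048)]:
    w=P(*p,z); print(n,w,(w-m)@u,(w-m)@v)
for n,p,z in [("scene corner",(341,177),.062),("",(408,210),.062),("",(315,338),.062),("",(242,287),.062)]:
    w=ray("scene",*p,z); print(n,w,(w-m)@u,(w-m)@v)
for n,p in [("cup",(188,190)),("jar",(245,180)),("tin",(360,155)),("bA",(331,308)),("bB",(206,322))]: print(n,ray("top",*p,.0))
E
```

```text
offcut [0.499  0.2832] [[0.5544 0.3537]
 [0.5732 0.2335]
 [0.4443 0.2126]
 [0.4241 0.3332]] [np.float64(0.13194651930075535), np.float64(0.1216305597039262), np.float64(0.13060040320229102), np.float64(0.12227309533849111)]
scr top [0.497  0.2745] [[0.4877 0.3055]
 [0.524  0.2595]
 [0.5041 0.245 ]
 [0.4722 0.2881]]
shoe [[0.5071 0.2435]
 [0.4691 0.2931]] 0.06253259042632758 127.39668551629016
pan [0.5466 0.0212] [[ 0.6075  0.2079]
 [ 0.4271  0.1769]
 [ 0.4879 -0.164 ]
 [ 0.6641 -0.1358]] [np.float64(0.3482697582724418), np.float64(0.1829865512616783), np.float64(0.3462683925735721), np.float64(0.17850883205814802)]
u [ 0.1691 -0.9856] -80.26395401307428
ch [ 0.6111 -0.0356] 0.06688535950304121 0.053959144647914584
ch [ 0.6061 -0.1253] 0.15443031381235242 0.033815354891109234
ch [0.5354 0.1729] -0.1514294337272849 0.014532835246898126
ch [0.515  0.0718] -0.05521065080155002 -0.022646044209691546
ch [ 0.5088 -0.0023] 0.016798693185842976 -0.04125024351333205
ch [ 0.5265 -0.0515] 0.06830190138123589 -0.03217198986513643
studL tip [0.5313 0.1142] -0.09427485182344794 0.0005613432476415468
studL foot [0.5295 0.1152] -0.09553480666034016 -0.001023539414023722
studR tip [ 0.5645 -0.0712] 0.09407440993987065 0.0019413709555463326
studR foot [ 0.5618 -0.0737] 0.0961730410347647 -0.00108675657653751
scene corner [0.4454 0.1681] -0.1618933875592828 -0.07489935328432881
 [0.6083 0.2074] -0.1730604846629415 0.09225042419579763
 [ 0.6741 -0.1342] 0.17475280919965047 0.09930703431719491
 [ 0.4959 -0.1636] 0.17363089974967105 -0.08128903621013689
cup [0.6542 0.3118]
jar [0.679  0.1842]
tin [ 0.7411 -0.0765]
bA [ 0.3936 -0.0118]
bB [0.3609 0.2581]
```

```bash
cat >> h.py <<'E'
from scipy.spatial.transform import Rotation as Ro
M=np.array([.5466,.0212]); U=np.array([.1691,-.9856]); V=np.array([.9856,.1691])
OFF=np.array([.499,.2832]); SC=np.array([.498,.2757]); SCY=37.6
def q(deg):
    t=np.radians(deg); y=np.array([np.cos(t),np.sin(t),0]); z=np.array([0,0,-1.])
    return Ro.from_matrix(np.c_[np.cross(y,z),y,z]).as_quat()
def pan(u,v): return M+u*U+v*V
def wproj(X,pos,quat):
    c=camera_info("wrist"); T=np.array(c["T_tool_cam"])
    p=Ro.from_quat(quat).inv().apply(np.atleast_2d(X)-pos)
    p=(p-T[:3,3])@T[:3,:3]
    th=np.arctan2(np.hypot(p[:,0],p[:,1]),p[:,2]); ph=np.arctan2(p[:,1],p[:,0])
    return np.c_[c["cx"]+c["fx"]*th*np.cos(ph),c["cy"]+c["fy"]*th*np.sin(ph)]
def wshot(name,pts):
    pos,qu=arm.read_tool_pos(),arm.read_eef_rot(); im=snapshot("wrist")
    for p in wproj(np.array(pts),np.array(pos),qu): cv2.circle(im,(int(round(p[0])),int(round(p[1]))),2,(0,0,255),-1)
    cv2.imwrite(name,im)
E
python3 - <<'E'
from h import *
print("brush tips",[ray("top",*p,.2) for p in [(228,152),(240,147),(255,155)]])
print(camera_info("wrist"))
arm.movep([*SC,.26],q(SCY)); print(arm.read_tool_pos(),arm.read_joint_positions(),arm.read_time())
r=lambda a:np.array([[np.cos(a),-np.sin(a)],[np.sin(a),np.cos(a)]])
pts=[[*(SC+r(np.radians(SCY))@np.array([sx*.013,sy*.030])),.066] for sx in(-1,1) for sy in(-1,1)]
pts+=[[*(OFF+r(np.radians(9.5))@np.array([sx*.065,sy*.060])),.006] for sx in(-1,1) for sy in(-1,1)]
pts+=[[*SC,.066]]
pts+=[[*pan(-.175,s*.0895),.062] for s in(-1,1)]+[[*pan(-.095,0),.076]]
wshot("pics/w1.png",pts)
E
```

```text
brush tips [array([0.67645503, 0.1912994 ]), array([0.6865963 , 0.16899352]), array([0.67115575, 0.14017762])]
{'fx': 371.64829954431775, 'fy': 371.64829954431775, 'cx': 318.95632926634823, 'cy': 237.4872811873204, 'T_tool_cam': array([[-1.19020940e-04, -9.61481899e-01, -2.74868229e-01,
         6.91958554e-02],
       [ 9.99999949e-01, -3.32097540e-05, -3.16844027e-04,
        -1.30804603e-04],
       [ 2.95511490e-04, -2.74868253e-01,  9.61481854e-01,
        -7.02121767e-02],
       [ 0.00000000e+00,  0.00000000e+00,  0.00000000e+00,
         1.00000000e+00]])}
[0.49860193 0.27483723 0.25987959] [-0.02013165  0.67730596 -0.87507254  1.70384963  0.59009334  1.04589239
 -0.44045651] 3.5
```

View pics/w1.png

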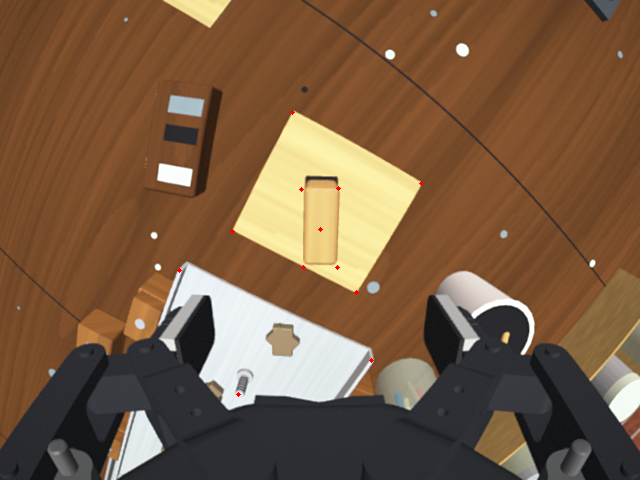

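The wrist view agrees with the model. The offcut corners fall on the predicted dots, the stud tip is at (238,394) and the return tops at (180,270) and (371,360) as predicted. The scraper grip top is centred at about (320,226), 3 px from its dot, so I'll shift 2 mm along its length. Now I'll grasp it.

```bash
sed -i 's/^OFF=.*/OFF=np.array([.499,.2832]); SC=np.array([.4968,.2772]); SCY=37.6/' h.py
python3 - <<'E'
from h import *
arm.line_to([*SC,.18],0.15,q(SCY)); arm.line_to([*SC,.104],0.1)
print(arm.read_tool_pos(),arm.read_ft_force())
arm.move_gripper(0.0,60); z=np.array(arm.read_tool_pos())
print(z,arm.read_opening(),arm.read_finger_force(),arm.read_ft_force())
arm.line_to([*SC,.20],0.15); print(arm.read_tool_pos(),arm.read_ft_force(),arm.read_time())
# feasibility of the planned poses
for a,u,v in [(9.74,-.149,-.036),(9.74,-.149,.02),(9.74,-.045,.02),(9.74,-.045,-.02),(-80.26,-.195,.046),(-80.26,.195,.046),(-80.26,-.1,-.046),(-80.26,.195,-.046)]:
    j=arm.ik([*pan(u,v),.1445],q(a)); print(a,u,v,None if j is None else np.round(j,2))
wshot("pics/w2.png",[])
E
```

```text
[0.49705139 0.27764817 0.10453767] [0.43022897 0.60314792 0.62479836]
[0.49702262 0.27740997 0.10437787] 0.29845224903507583 59.35017764568329 [ 0.37297739 -0.92431078  3.20567184]
[0.49645104 0.27644206 0.19907416] [-0.00569071 -0.05518466 -1.27748091] 6.5083
9.74 -0.149 -0.036 [ 0.05  0.72 -0.65  1.97  0.68  0.68 -0.86]
9.74 -0.149 0.02 [ 0.05  0.78 -0.65  1.82  0.65  0.78 -0.78]
9.74 -0.045 0.02 [ 0.25  0.78 -0.67  1.83  0.67  0.77 -0.61]
9.74 -0.045 -0.02 [ 0.26  0.73 -0.67  1.94  0.69  0.71 -0.65]
-80.26 -0.195 0.046 [-0.26  0.74 -0.25  1.73  0.26  0.71 -2.05]
-80.26 0.195 0.046 [ 0.4   0.8  -0.32  1.59  0.32  0.8  -1.45]
-80.26 -0.1 -0.046 [-0.09  0.63 -0.26  2.02  0.31  0.53 -1.98]
-80.26 0.195 -0.046 [ 0.49  0.7  -0.32  1.83  0.34  0.66 -1.44]Traceback (most recent call last):
  File "<stdin>", line 10, in <module>
  File "h.py", line 25, in wshot
    for p in wproj(np.array(pts),np.array(pos),qu): cv2.circle(im,(int(round(p[0])),int(round(p[1]))),2,(0,0,255),-1)
             ~~~~~^^^^^^^^^^^^^^^^^^^^^^^^^^^^^^^^
  File "h.py", line 19, in wproj
    p=Ro.from_quat(quat).inv().apply(np.atleast_2d(X)-pos)
                                     ~~~~~~~~~~~~~~~~^~~~
ValueError: operands could not be broadcast together with shapes (1,0) (3,)
```

The scraper is held: opening 25 mm, 1.3 N weight. Next come the sideways nudges of the two chips near the stud line, then the first lane sweep for chips 1 and 2.

```bash
cat >> h.py <<'E'
ZL,ZP=.20,.1464
def stroke(a,p0,p1,v=.09,first=True):
    """lower at p0 (pan u,v), push in a line to p1, lift"""
    arm.movep([*pan(*p0),ZL],q(a)); arm.line_to([*pan(*p0),ZP],.12)
    f0=np.array(arm.read_ft_force()); z0=arm.read_tool_pos()
    arm.line_to([*pan(*p1),ZP],v); e=np.array(arm.read_tool_pos())
    print(p0,p1,"z",round(z0[2],4),round(e[2],4),"err",e[:2]-pan(*p1),"F",f0.round(2),np.round(arm.read_ft_force(),2),"open",round(arm.read_opening(),3))
    arm.line_to([*pan(*p1),ZL],.15)
E
python3 - <<'E'
from h import *
arm.movep([*pan(-.149,-.036),.2],q(9.74))
stroke(9.74,(-.149,-.036),(-.149,.020))
stroke(9.74,(-.045,.020),(-.045,-.022))
stroke(-80.26,(.025,.046),(.195,.046))
print(arm.read_time())
im=snapshot("top"); cv2.imwrite("pics/top1.png",cv2.resize(im[140:300,215:515],None,fx=2.6,fy=2.6,interpolation=cv2.INTER_CUBIC))
E
```

```text
(-0.149, -0.036) (-0.149, 0.02) z 0.1462 0.1463 err [-6.48880261e-04 -6.73587102e-05] F [ 0.5   0.11 -0.77] [-0.7   0.83 -0.64] open 0.296
(-0.045, 0.02) (-0.045, -0.022) z 0.1462 0.1468 err [0.00074326 0.00013562] F [-0.49  0.39 -1.67] [ 0.54  0.03 -1.59] open 0.297
(0.025, 0.046) (0.195, 0.046) z 0.1462 0.1465 err [3.69635958e-05 7.53048049e-04] F [ 0.07  0.43 -0.19] [-0.22  0.19 -1.17] open 0.296
15.625
```

View pics/top1.png

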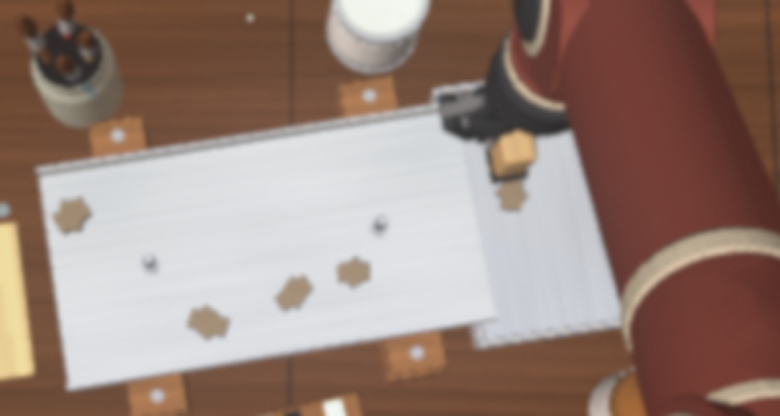

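The chips are where planned: 3 is now at crop (72,215), in the far lane, and 4 at (208,322), in the near lane. One of the swept chips is visible in the tray at (512,195). I'll nudge 5 and 6 off the stud line together, sweep the near lane, then sweep chip 3 from behind.

```bash
python3 - <<'E'
from h import *
P=lambda x,y:(ray("top",x/2.6+215-.3,y/2.6+140-.3,.051)-M)
for p in [(72,215),(208,322),(293,292),(353,271)]: print(P(*p)@U,P(*p)@V)
stroke(9.74,(.045,.010),(.045,-.020))
stroke(-80.26,(-.098,-.046),(.195,-.046))
stroke(-80.26,(-.198,.046),(.195,.046),.11)
arm.movep([*OFF,.2],q(9.5))
print(arm.read_time())
im=snapshot("top"); cv2.imwrite("pics/top2.png",cv2.resize(im[140:300,215:515],None,fx=2.6,fy=2.6,interpolation=cv2.INTER_CUBIC))
E
```

```text
-0.15230569309729003 0.05083067487862934
-0.05567821899823717 -0.05416187216262882
0.01633267682268451 -0.04087675909082497
0.06750192679729335 -0.03157571357379527
(0.045, 0.01) (0.045, -0.02) z 0.1461 0.1469 err [ 0.00058886 -0.00010716] F [-0.77  0.33 -1.09] [ 0.23 -0.02 -1.36] open 0.295
(-0.098, -0.046) (0.195, -0.046) z 0.1464 0.1464 err [-2.78197947e-06  2.93711126e-04] F [-0.16  0.14 -1.49] [-1.06  0.44 -0.62] open 0.298
(-0.198, 0.046) (0.195, 0.046) z 0.1467 0.1464 err [2.07385607e-06 2.97034028e-04] F [-0.47  0.56 -0.9 ] [ 0.01  0.05 -1.17] open 0.299
32.125
```

View pics/top2.png

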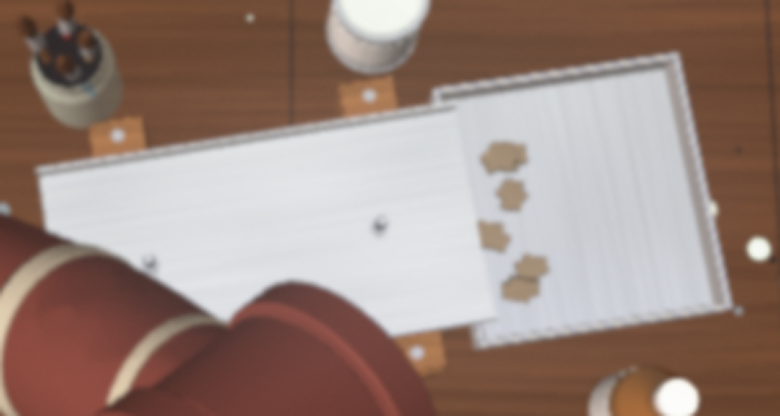

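On the visible part the sheet is clear. The tray shows chips at (493,236), (512,195), (520,289) and (530,267), plus a wide shape at (503,157) that looks like two together. Before releasing the block I'll check the hidden part with the scene and wrist cameras while the arm is still out of the way.

```bash
python3 - <<'E'
from h import *
im=snapshot("top"); a=cv2.resize(im[160:220,390:460],None,fx=5,fy=5,interpolation=cv2.INTER_CUBIC)
s=snapshot("scene"); b=cv2.resize(s[165:440,165:420],None,fx=1.7,fy=1.7,interpolation=cv2.INTER_CUBIC)
o=np.zeros((max(a.shape[0],b.shape[0]),a.shape[1]+b.shape[1],3),np.uint8)
o[:a.shape[0],:a.shape[1]]=a; o[:b.shape[0],a.shape[1]:]=b; print(o.shape)
cv2.imwrite("pics/chk.png",o)
E
```

```text
(468, 784, 3)
```

View pics/chk.png

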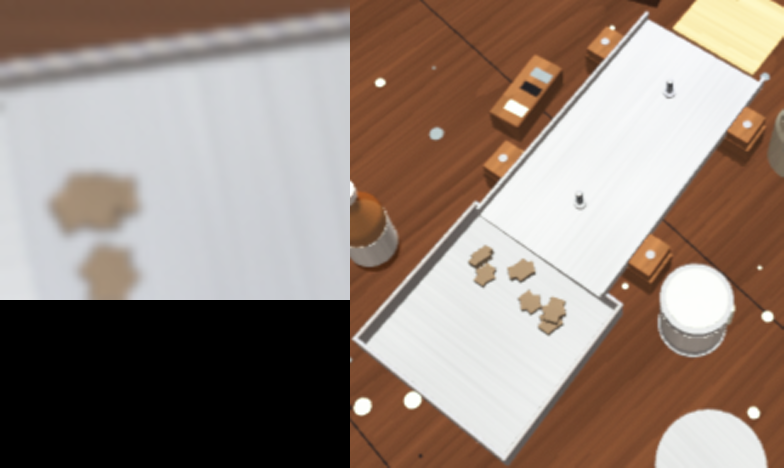

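The scene view shows the whole sheet clear and both studs upright at (670,88) and (579,200). All six chips are in the tray: (481,256), (484,274), (521,269), (529,301), (553,310) and (550,325), the last two overlapping. Now I'll put the block back.

```bash
python3 - <<'E'
from h import *
arm.line_to([*OFF,.115],.12); arm.line_to([*OFF,.1046],.03); arm.pause(.2)
print(arm.read_tool_pos(),arm.read_ft_force())
arm.move_gripper(1.0); arm.pause(.2)
arm.line_to([*OFF,.26],.15); print(arm.read_time())
r=lambda a:np.array([[np.cos(a),-np.sin(a)],[np.sin(a),np.cos(a)]])
B=lambda hx,hy,z:[[*(OFF+r(np.radians(9.5))@np.array([sx*hx,sy*hy])),z] for sx in(-1,1) for sy in(-1,1)]
wshot("pics/w3.png",B(.013,.030,.066)+B(.065,.060,.006))
E
```

```text
[0.49900689 0.28318253 0.10463796] [ 0.59360586 -0.34872067 -0.53610066]
35.8333
```

View pics/w3.png

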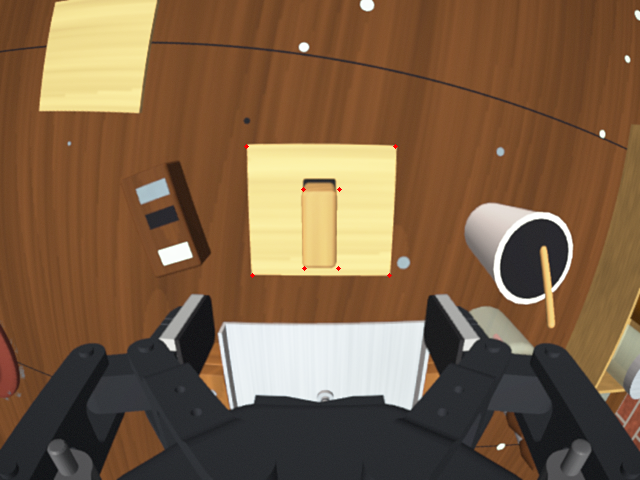

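The block stands upright on the offcut, with its grip top from (302,188) to (337,267). That is within about 2 mm of the marked middle, and the gripper is clear of everything. I'm handing the job in.

```bash
python3 -c "
from station import ticket
print(ticket.finish_job())"
```

```text
the job is handed in; nothing more can be done
None
```

The job is handed in, after about 36 s on the robot's clock: the sign is clear with all six chips in the tray, both studs are still upright, and the scraper block stands upright within about 2 mm of the middle of its offcut, released.

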